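# Clamp a spice jar in the ratchet jar clamp

### The job

The cap of the slim spice jar is stuck: stand the jar gently on the jar clamp's board, in the V of the wooden end jaw, and let go of it. Then pump the clamp's trigger (squeeze it fully against the fixed handle, let it spring back, and so on) until the rubber pad presses the jar firmly into the V, with its spring visibly squeezed by a few millimetres; stop there, as a stroke too many crushes it; move the push rod only with the trigger and leave the other things alone. Finish holding: the program ends with the gripper still squeezing the trigger fully and the jar clamped upright.

Things in the scene. Friction and masses are not known exactly. Their poses are not given: they have to be found in the camera images.
- clamp: jar clamp, fixed to the worktop: wooden board 116 x 310 x 10 mm (y = -200 to +110 mm); at its -y end a black housing (40 mm wide, y = -154 to -68, top z = 98 mm) with an upright black handle (24 mm wide in x, y = -134 to -121, top z = 181 mm) and a steel trigger on the handle's +y side. Origin on the worktop, under the rod's axis; z up, y is the way the rod pushes.
- grip_point (a point): fixed on the clamp at x 0, y -119, z 152 mm: where the gripper's middle belongs to squeeze handle and trigger from above, closing along the clamp's y. Only the trigger moves: handle face 15 mm to the -y side of this point, trigger face 35 mm to the +y side released, 13 mm squeezed (50 and 28 mm over both). Open the fingers 76 mm or more to pass outside both.
- trigger (a joint): rad: 0 released, 0.36 fully squeezed (stop). Springs back by itself (4 to 6 N at grip_point; up to 16 N squeeze it when the pad presses). A full squeeze drives the rod one tooth, 10 mm (the first 11 mm); a holding pawl keeps the rod to within 1 mm when the trigger returns. Squeezes or returns short by more than 0.06 rad may miss a tooth.
- trigger_blade: the steel blade of the trigger, 20 mm wide in x, 10 mm thick, top at z = 175 mm. Origin on its hinge axis (clamp y = -100, z = 92 mm), its z runs up along the blade; leans 0.18 rad to +y when released and 0.18 rad to -y when squeezed.
- push_rod: steel push rod with rungs, 50 mm above the worktop, along the clamp's y; carries the sprung pad at its +y end. Origin on the clamp's origin in x and y at the start; moves along the clamp's +y as it advances. Not to be pushed by hand.
- pad_face: round rubber pad, 30 mm across, at the end of the rod. Origin at the centre of the face that meets the jar (clamp y = -20 mm, z = 50 mm at the start).
- plunger (a joint): compression of the spring behind the pad, m: 0 free, 0.016 bottomed. 1 N per mm, so 0.005 means that the pad presses the jar with 5 N.
- end_jaw: wooden V-shaped end jaw, fixed on the board, 60 mm high, V (120 degrees) open towards the pad; its place along the clamp's y differs from run to run. Origin on the board's top (z = 10 mm), where the centre of the jar's foot is when the jar sits in the V. At the start the pad's face is 16 to 44 mm from a jar seated there. Axes as the clamp's.
- spice_jar: slim upright glass spice jar with a dark brown cap, 41 mm across, 105 mm tall, cap from 84 to 105 mm (40 mm across), 0.1 kg. Origin at the centre of its foot, z up. It can be gripped at the cap.
- tin_small: bystander: small food tin, 57 mm across, 72 mm tall, loose. Origin at the centre of its foot.
- salt_shaker: bystander: salt shaker with a grey top, 44 mm across, 90 mm tall, loose. Origin at the centre of its foot.
Things that resemble listed ones, but are neither listed nor needed, are in the scene too. What is shaped like the spice_jar but green is not meant.

How it is judged:
By the outcome, as a careful person would: the job done as asked, in the order asked, and still so for the second after the job is handed in, while the arm keeps its last pose, push and grip.
It also fails if it takes over 61 s, if anything falls off the work surface, if the arm or the gripper's body presses on something with over 40 N, if the wrist force passes 120 N, or if a joint passes its speed limit or range.

### The arm

A 6-joint arm with a two-finger parallel gripper is mounted at the origin on a cart in front of the work surface, level with it; the furniture and walls round the work are solid. World frame = base frame: x ahead of the robot, y to its left, z up, the work surface at z = 0. Lengths are in mm, angles in rad, forces in N, time in s.
With the tool pointing down it reaches from about 275 to 825 mm from the base axis. Payload 5.2 kg.
Tool frame: the origin (TCP) lies at the very end of the fingers, on their centre line; the grasp point (between the pads) lies 19 mm behind it; z points along the fingers, y is the line along which they close (so a half turn about z gives the same grasp; the last joint's range is limited). The gripper opens to 93 mm and grips with 3 to 60 N. Pads are 15 mm wide; open, the fingers measure 128 mm over their backs; the gripper's body (75 mm by 188 mm) begins 65 mm behind the grasp point.
Start: joints at [0.94, 0.259, 1.535, -0, 1.348, -0.203], TCP at [228.158, 500.449, 193.853] pointing down, gripper open.
Joint ranges: [-3.14, 3.14], [-0.91, 2.08], [0.19, 2.58], [-1.22, 4.36], [0.22, 2.71], [-3.12, 3.12]. Speed limits (rad/s): [2.57, 2.57, 3.14, 3.14, 3.14, 3.14].

### API

Orientations are given as [roll, pitch, yaw] about the fixed x, y, z axes, in that order (R = Rz(yaw) Ry(pitch) Rx(roll)).
In Python, from bench import robot gives the robot as it stands. The module is installed in compiled form; this text tells all that it offers. Calls block until the motion is done:
- robot.move_ptp(position, orientation): joint-space move of the TCP to a pose.
- robot.move_linear(position, ori=None, speed=150, f_stop=None): straight line of the TCP; ori=None keeps the orientation; speed is the mean speed in mm/s. With f_stop (N) it stops when the force on the tool has changed by that much, and returns True; else False.
- robot.move_j(angles): joint-space move.
- robot.move_gripper(opening): opening from 0.0 (shut) to 1.0 (fully open); the grip force is fixed at half the most; returns when the fingers have stopped.
- robot.sleep(seconds).
- robot.inverse_kinematics(position, orientation): joint angles nearest the present ones, or None.
- robot.get_image(name): name is "scene" or "top" or "wrist"; returns a dict with "img" (420x560x3 uint8, blue, green, red), "fovy" (degrees; the focal length in pixels is half the picture's height over the tangent of half this angle, whatever the lens; pixels are square), "cx", "cy" (the principal point, pixels), "k1" (the pictures are not rectified: a ray, as slopes to the right and down, at radius r is drawn at 1 + k1 r^2 times it, then the intrinsics apply), "eye" and "orientation" of the camera in the world. Camera axes: x right, y down, z forward; pixel columns grow to the right and rows downward; lengths in mm; the calibration is good to about 2 mm. A picture is of the moment at which its call begins. There is no depth.
A pose or a line that the arm cannot do raises robot.MotionError and nothing moves.
- robot.hand_in(): hands the job in; it is judged then, once.
Readings, each from a call of its own:
- robot.current_t(): time.
- robot.current_qpos(): joint angles.
- robot.current_joint_vel(): joint speeds.
- robot.current_joint_efforts(): joint torques, N m.
- robot.current_tcp_pos(): TCP position.
- robot.current_eef_rot(): TCP orientation.
- robot.current_contact_force(): force on the tool from outside, world axes, zero at the start.
- robot.current_ft_torque(): the same for the moment, N m.
- robot.current_gripper_width(): opening from 0.0 (shut) to 1.0 (fully open).
- robot.current_finger_force(): force on a finger pad.
Only numpy, scipy, OpenCV 4.12 (cv2) and the standard library are available. Lean on these libraries where they do the work, as an engineer would, in place of code of your own. Each camera call takes 0.05 s, during which the arm holds its last target. There are 200 camera calls.

## Working session

There is one attempt and no reset: what is moved stays moved. The work goes in short steps, each a Python script; the robot and the scene stay as the last script left them, time stands still between calls to the robot, and variables do not carry over. Pictures are saved under pics/ and viewed, at most 10 in all, crops included, and the job is handed in when it is done.

```bash
mkdir -p pics
cat > h.py <<'E'
import numpy as np, cv2
from scipy.spatial.transform import Rotation as R
from bench import robot
def cam(n):
    d=robot.get_image(n); h,w=d["img"].shape[:2]
    f=h/2/np.tan(np.radians(d["fovy"])/2)
    d["f"]=f; d["Rm"]=R.from_euler('xyz',d["orientation"]).as_matrix() if np.size(d["orientation"])==3 else np.array(d["orientation"])
    return d
def ray(d,u,v):
    p=np.array([(u-d["cx"])/d["f"],(v-d["cy"])/d["f"]]); q=p.copy()
    for _ in range(30): q=p/(1+d["k1"]*(q@q))
    return d["Rm"]@np.array([q[0],q[1],1])
def atz(d,u,v,z):
    r=ray(d,u,v); e=np.array(d["eye"]); return e+r*(z-e[2])/r[2]
def proj(d,P):
    c=d["Rm"].T@(np.array(P,float)-np.array(d["eye"])); q=c[:2]/c[2]; q=q*(1+d["k1"]*(q@q)); return q*d["f"]+[d["cx"],d["cy"]]
E
python3 - <<'E'
from h import *
import pickle
for n in("scene","top"):
    d=cam(n); pickle.dump(d,open(n+".pkl","wb")); print({k:d[k] for k in d if k not in("img","Rm")})
    cv2.imwrite(f"pics/{n}0.png",cv2.resize(d["img"],(800,600),interpolation=cv2.INTER_CUBIC))
E
```

```text
{'fovy': 56.98895533767117, 'cx': 281.87102307650025, 'cy': 206.22572695098555, 'k1': -0.06548446137242, 'eye': array([ 173.23988938, -503.46263885,  568.16260921]), 'orientation': array([-2.14725779,  0.01974513, -0.52618595]), 'f': np.float64(386.8608001202191)}
{'fovy': 49.967602629784054, 'cx': 282.90308607649973, 'cy': 204.65521147683833, 'k1': -0.12695805550254663, 'eye': array([ 420.91134634,  142.96856404, 1065.28314359]), 'orientation': array([-3.02228535e+00, -1.59813819e-03, -1.58180396e+00]), 'f': np.float64(450.6790694391187)}
```

View pics/scene0.png

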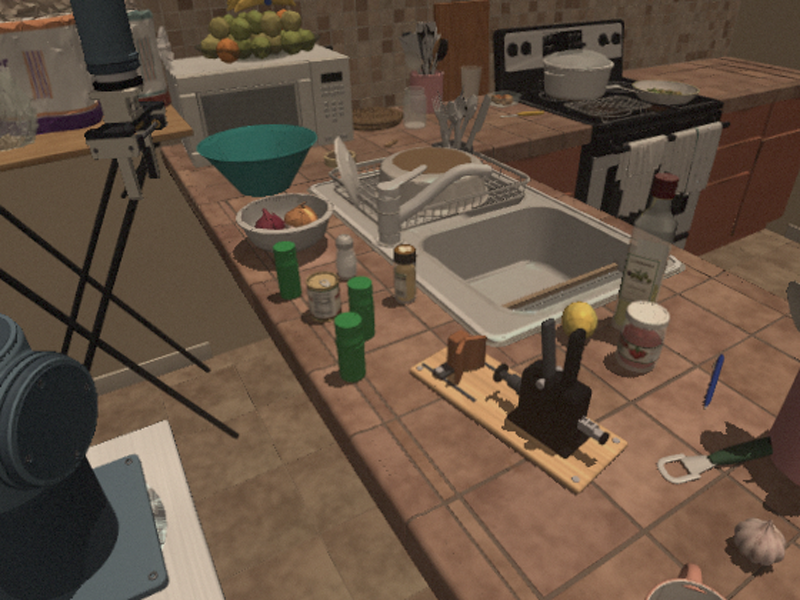

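View pics/top0.png

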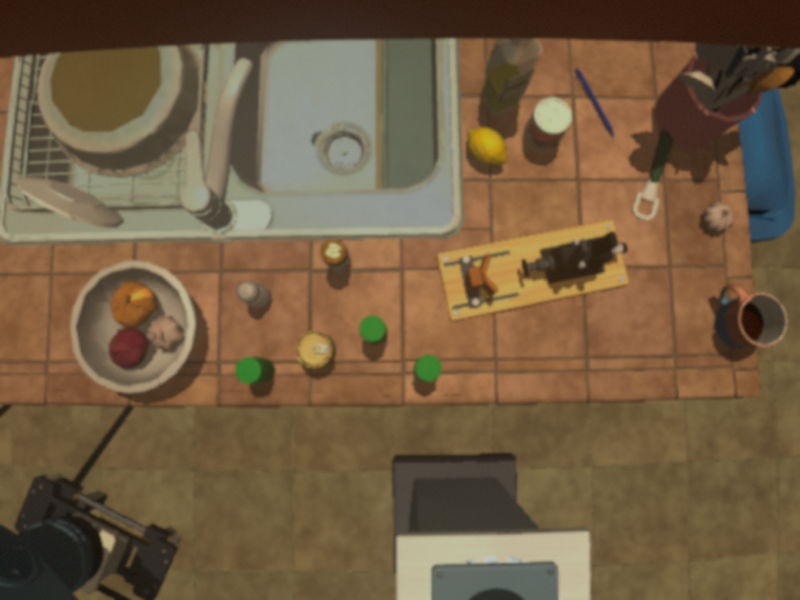

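The scene picture shows the jar (405,275), with green lookalikes left of it, and the clamp at right (board corners about (412,370), (578,490), (625,443)). In the top picture the jar's cap is at (334,252), and the board corners are about (438,254), (614,222), (628,283), (454,319). I'll enlarge both views.

Run:
```python
import pickle,cv2,numpy as np
def crop(n,c0,r0,w,h,k):
    d=pickle.load(open(n+".pkl","rb")); return cv2.resize(d["img"][r0:r0+h,c0:c0+w],None,fx=k,fy=k,interpolation=cv2.INTER_CUBIC)
a=crop("top",300,150,145,80,5); b=crop("top",215,160,40,40,5)
im=np.zeros((600,800,3),np.uint8); im[:400,:725]=a; im[400:600,:200]=b; im[400:600,210:410]=crop("scene",265,165,40,50,5)[:200]
cv2.imwrite("pics/c1.png",im)
cv2.imwrite("pics/c2.png",crop("scene",284,218,160,120,5))
```

```text
(no output)
```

View pics/c1.png

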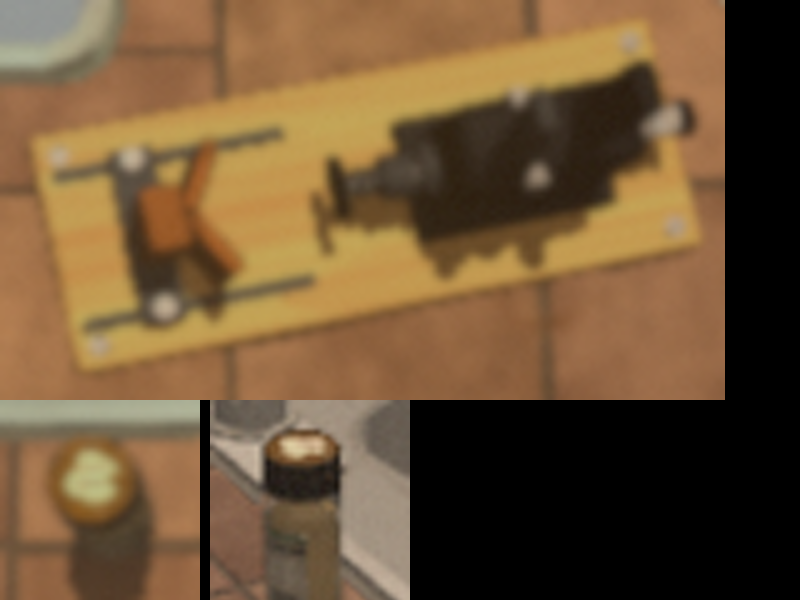

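View pics/c2.png

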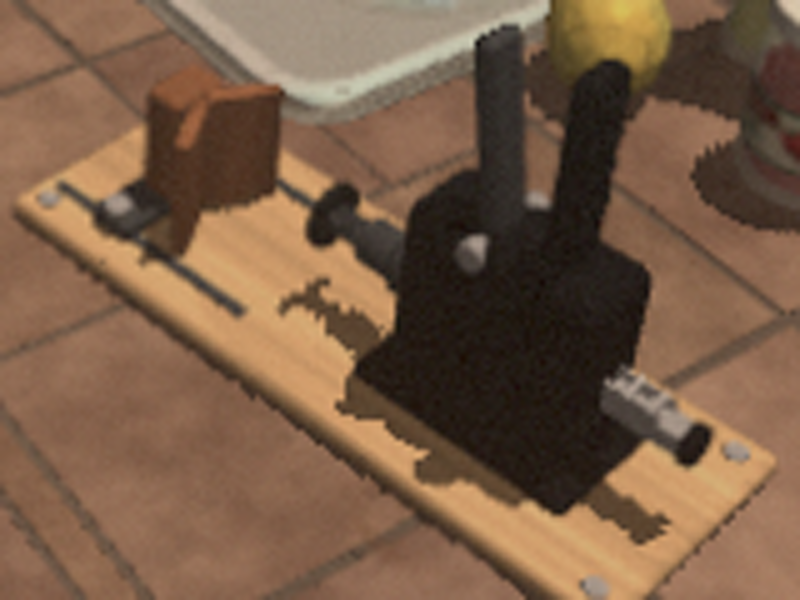

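Top crop: board corners (33,137), (78,370), (645,20), (700,240); the V's inner vertex is near (195,211), and the pad face is at (330,183). Cap centre: (92,482) top, (302,448) scene. Scene crop: board corners (15,208) and (775,462), jaw at left.

```bash
cat > m.py <<'E'
from h import *
import pickle
from scipy.optimize import least_squares
T=pickle.load(open("top.pkl","rb"));S=pickle.load(open("scene.pkl","rb"))
c1=lambda u,v:np.array([300+(u+.5)/5-.5,150+(v+.5)/5-.5])
c2=lambda u,v:np.array([284+(u+.5)/5-.5,218+(v+.5)/5-.5])
obs=[(T,c1(33,137),(58,110,10)),(T,c1(78,370),(-58,110,10)),(T,c1(645,20),(58,-200,10)),(T,c1(700,240),(-58,-200,10)),
(S,c2(15,206),(-58,110,10)),(S,c2(775,462),(58,-200,10)),]
def W(p,P):
    c,s=np.cos(p[2]),np.sin(p[2]); return np.array([p[0]+c*P[0]-s*P[1],p[1]+s*P[0]+c*P[1],P[2]])
def inv(p,P):
    c,s=np.cos(p[2]),np.sin(p[2]);x,y=P[0]-p[0],P[1]-p[1]; return np.array([c*x+s*y,-s*x+c*y])
E
python3 - <<'E'
from m import *
f=lambda p:np.concatenate([proj(d,W(p,P))-o for d,o,P in obs])
r=least_squares(f,[450,0,.2],x_scale=[100,100,1]);p=r.x;print(p,r.fun.reshape(-1,2).round(1).tolist())
for u,v in [(195,211),(217,148),(242,265)]: print("jaw top",inv(p,atz(T,*c1(u,v),70)))
print("pad",inv(p,atz(T,*c1(330,183),50)), "handletop",inv(p,atz(T,*c1(640,105),181)))
for u,v in [(205,90),(282,90),(185,145),(200,75)]: print("jawS",inv(p,atz(S,*c2(u,v),70)))
jt=atz(T,215+92.5/5-.5,160+82.5/5-.5,105);js=atz(S,265+92.5/5-.5,165+48.5/5-.5,105);print("jar",jt,js)
print("bases: green etc", [atz(T,u*.7,v*.7,z).round() for u,v,z in [(372,329,105),(427,368,105),(315,349,72),(254,290,90)]])
E
```

```text
[ 5.76693678e+02 -3.28909289e+01  1.84844918e-01] [[-0.9, -0.2], [-0.0, 1.0], [1.3, -0.8], [1.5, 1.6], [-1.2, -2.4], [1.5, -1.4]]
jaw top [ 0.10035643 48.86948107]
jaw top [26.15236244 33.11402803]
jaw top [-27.80088979  33.29957206]
pad [  3.1960244 -17.9300404] handletop [  -5.94509167 -121.35524799]
jawS [ 1.97322248 51.59841374]
jawS [25.94899128 29.74951292]
jawS [-30.50564393  31.47912778]
jawS [ 7.97879201 60.35408668]
jar [599.69870633 247.59423669 105.        ] [599.94324712 243.76194989 105.        ]
bases: green etc [array([481., 189., 105.]), array([423., 107., 105.]), array([453., 279.,  72.]), array([544., 371.,  90.])]
```

Run:
```python
from m import *
print(robot.current_eef_rot(),robot.current_t())
q0=robot.current_qpos()
for y in (.185+np.pi/2,.185-np.pi/2,.185,.185-np.pi):
    print(y,[np.round(robot.inverse_kinematics(P,[np.pi,0,y]),2) for P in ([600,245,250],[572,-8,250],[599,-150,250])])
robot.move_ptp([585,200,260],[np.pi,0,.185-np.pi/2])
a=cam("wrist");pickle.dump(a,open("w1.pkl","wb"));print(a["eye"],proj(a,[600,245,105]))
robot.move_linear([572,-8,260])
b=cam("wrist");pickle.dump(b,open("w2.pkl","wb"));print(b["eye"],proj(b,[572,-8,70]),robot.current_t())
im=np.hstack([a["img"],b["img"]]);cv2.imwrite("pics/w.png",cv2.resize(im,(800,300)))
```

```text
[-3.14001706e+00 -3.59902346e-04  2.71381846e+00] 0.1
1.7557963267948966 [array([ 0.22,  0.41,  1.18, -0.  ,  1.55,  0.03]), array([-0.21,  0.27,  1.39,  0.  ,  1.49, -0.39]), array([-0.43,  0.35,  1.27,  0.  ,  1.52, -0.61])]
-1.3857963267948965 [array([ 0.22,  0.41,  1.18,  0.  ,  1.55, -3.11]), array([-0.21,  0.27,  1.39, -0.  ,  1.49,  2.75]), array([-0.43,  0.35,  1.27, -0.  ,  1.52,  2.53])]
0.185 [array([ 0.22,  0.41,  1.18, -0.  ,  1.55,  1.6 ]), array([-0.21,  0.27,  1.39, -0.  ,  1.49,  1.18]), array([-0.43,  0.35,  1.27, -0.  ,  1.52,  0.96])]
-2.956592653589793 [array([ 0.22,  0.41,  1.18,  0.  ,  1.55, -1.54]), array([-0.21,  0.27,  1.39,  0.  ,  1.49, -1.96]), array([-0.43,  0.35,  1.27,  0.  ,  1.52, -2.18])]
[596.41422116 130.54118929 450.72472324] [258.54911548 224.78041565]
[583.60069018 -77.10265533 450.74339496] [280.29877741 180.63255902] 4.525
```

View pics/w.png

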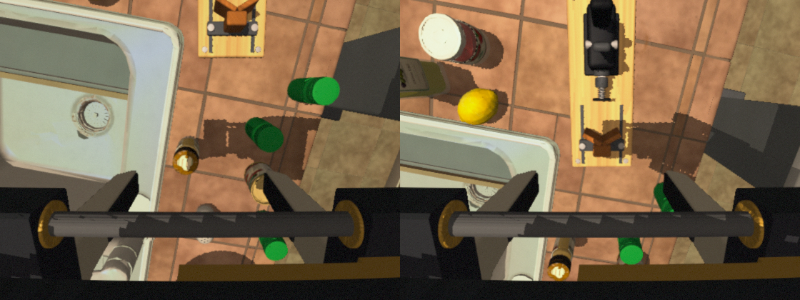

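Left: the jar with its cap at about (186,161) of the half-size view. Right: the clamp from above, with the jaw V at (601,140). I'll enlarge both.

Run:
```python
from m import *
a=pickle.load(open("w1.pkl","rb"));b=pickle.load(open("w2.pkl","rb"))
k=lambda d,c,r,w,h,s:cv2.resize(d["img"][r:r+h,c:c+w],None,fx=s,fy=s,interpolation=cv2.INTER_CUBIC)
im=np.zeros((600,800,3),np.uint8)
im[:600,:400]=k(b,230,115,100,120,4)[:600,:400] if 0 else cv2.resize(k(b,230,115,80,120,5),(400,600)) 
im[:300,405:705]=k(a,230,185,60,60,5)
im[305:600,405:765]=k(b,230,0,120,99,3)[:295,:360]
cv2.imwrite("pics/wc.png",im)
```

```text
(no output)
```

View pics/wc.png

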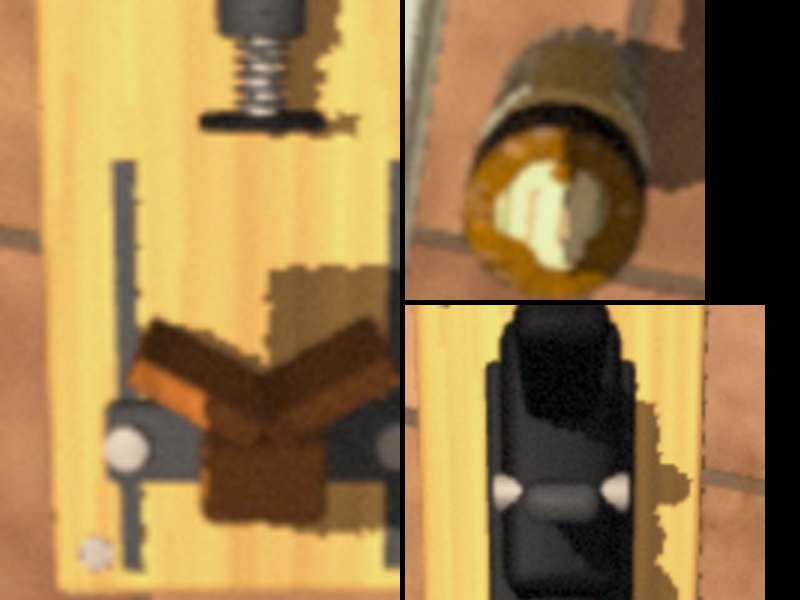

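```bash
cat >> m.py <<'E'
def A(u,v): return np.array([230+(u+.5)/5-.5,115+(v+.5)/5-.5])
def C(u,v): return np.array([230+(u-405+.5)/3-.5,(v-305+.5)/3-.5])
E
python3 - <<'E'
from m import *
a=pickle.load(open("w1.pkl","rb"));b=pickle.load(open("w2.pkl","rb"))
ex=[(b,A(58,590),(58,110,10)),(b,A(40,0),None)]
L=lambda p:inv(p,atz(b,*A(40,0),10))[0]-58
M=lambda p:inv(p,atz(b,*C(700,450),10))[0]+58
def f(p,wt=.3):
    g=[wt*(proj(d,W(p,P))-o) for d,o,P in obs]
    g+=[proj(b,W(p,(58,110,10)))-A(58,590),[L(p)],[M(p)], proj(b,W(p,(0,-83,175)))-C(562,503), proj(b,W(p,(0,-20,50)))-A(264,130)]
    return np.concatenate(g)
for wt in(.3,1):
    p=least_squares(f,[577,-33,.185],args=(wt,),x_scale=[100,100,1]);print(p.x,p.fun[12:].round(1)/1);p=p.x
    print("V70",inv(p,atz(b,*A(262,408),70)),"V10",inv(p,atz(b,*A(265,371),10)),"pad",inv(p,atz(b,*A(264,130),50)),"trig",inv(p,atz(b,*C(562,503),175)))
print("jar",atz(a,230+(150.5)/5-.5,185+(212.5)/5-.5,105))
E
```

```text
[ 5.74106627e+02 -3.36606584e+01  1.97871806e-01] [ 0.3  0.8 -1.6  1.3 -0.1  0.5  0.  -1.4]
V70 [ 1.23671226 43.92752562] V10 [ 0.39256972 47.71720018] pad [  0.0256267  -18.36060523] trig [-7.33893659e-02 -8.33649297e+01]
[ 5.74751090e+02 -3.34721680e+01  1.91359493e-01] [-0.7  0.5 -2.   1.5 -0.3  0.6 -0.5 -1.4]
V70 [ 0.28206934 43.87217102] V10 [-0.58673466 47.65626794] pad [ -0.52335364 -18.42252592] trig [ -0.19904213 -83.42611676]
jar [598.46175415 247.27165732 105.        ]
```

```bash
cat >> m.py <<'E'
p=np.array([574.5,-33.5,.194])
E
python3 - <<'E'
from m import *
o=[np.pi,0,p[2]+np.pi/2]
robot.move_ptp([598.8,246.7,170],o)
print(robot.current_qpos().round(2) if hasattr(robot.current_qpos(),'round') else robot.current_qpos())
robot.move_linear([598.8,246.7,76],speed=120,f_stop=8)
robot.move_gripper(0.2)
print(robot.current_gripper_width()*93,robot.current_finger_force(),robot.current_tcp_pos())
robot.move_linear([598.8,246.7,190],speed=120)
t=W(p,(0,14,190));robot.move_linear(t,speed=200)
robot.move_linear(W(p,(0,14,92)),speed=100)
robot.sleep(.3);print(robot.current_contact_force(),robot.current_tcp_pos(),robot.current_t())
w=cam("wrist");pickle.dump(w,open("w3.pkl","wb"));s=cam("scene")
k=cv2.resize(s["img"][190:330,270:430],None,fx=2.5,fy=2.5,interpolation=cv2.INTER_CUBIC)
im=np.zeros((350,800,3),np.uint8);im[:,:400]=k;im[:300,400:]=cv2.resize(w["img"],(400,300));cv2.imwrite("pics/p.png",im)
E
```

```text
[ 0.22  0.45  1.32 -0.    1.38  0.03]
38.810683484442514 29.999771118164062 [598.85598868 246.70643145  75.97569577]
[ 0.50083735 -0.38277339 -2.5328607 ] [572.02314026 -19.81496127  92.42353237] 12.7083
```

View pics/p.png

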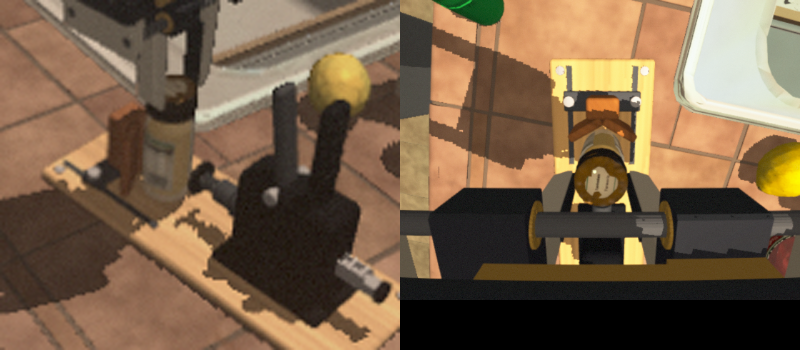

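The jar is held upright at (170,150), in front of the V and clear of the pad. Next I'll slide it into the V and set it down.

Run:
```python
from m import *
z0=robot.current_tcp_pos()[2]
robot.move_linear(W(p,(0,14,88)),speed=20,f_stop=2.5)
print(robot.current_contact_force(),robot.current_tcp_pos())
r=robot.move_linear(W(p,(0,28,88)),speed=15,f_stop=2)
c=robot.current_tcp_pos();l=inv(p,c);print(r,l,robot.current_contact_force())
```

```text
[-0.80313131  0.75188608 -0.98314151] [571.57183049 -19.71351388  87.69285109]
True [ 0.36093455 25.0937601 ] [ 1.94109066 -1.84134327  0.29345527]
```

Run:
```python
from m import *
robot.move_linear(W(p,(0,24.2,88)),speed=10)
f0=robot.current_contact_force()
r=robot.move_linear(W(p,(0,24.2,83.5)),speed=8,f_stop=2);print(r,robot.current_tcp_pos(),f0,robot.current_contact_force())
if not r: raise SystemExit
robot.move_gripper(0.62)
robot.sleep(.2)
c=robot.current_tcp_pos();robot.move_linear([c[0],c[1],150],speed=100)
robot.move_linear(W(p,(0,-30,250)),speed=250)
robot.move_gripper(1.0)
robot.move_ptp(W(p,(0,-120,230)),[np.pi,0,p[2]])
print(robot.current_qpos(),robot.current_t())
s=cam("scene");w=cam("wrist");pickle.dump(w,open("w4.pkl","wb"))
k=cv2.resize(s["img"][190:330,270:430],None,fx=2.5,fy=2.5,interpolation=cv2.INTER_CUBIC)
im=np.zeros((350,800,3),np.uint8);im[:,:400]=k;im[:300,400:]=cv2.resize(w["img"],(400,300));cv2.imwrite("pics/q.png",im)
```

```text
True [570.11819557 -10.25004461  86.24919743] [ 1.97709433 -1.23321052 -0.02615952] [ 0.17240716 -1.41843889  3.77869849]
[-4.28410416e-01  3.59628212e-01  1.30579874e+00  8.50892313e-05
  1.47612041e+00  9.47126707e-01] 18.7583
```

View pics/q.png

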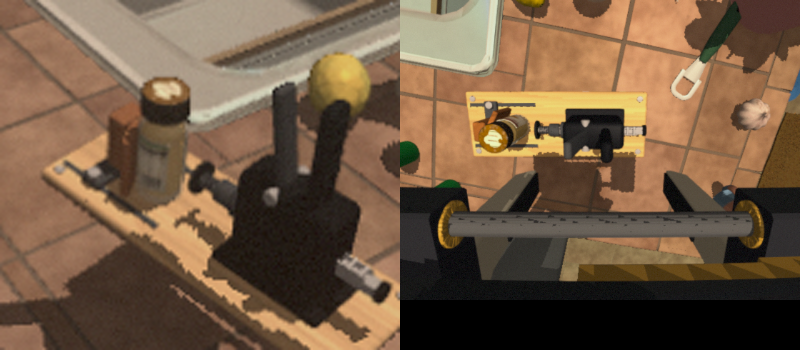

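The jar stands upright in the V at (165,150), released and clear of the pad. First stroke next.

Run:
```python
from m import *
r=robot.move_linear(W(p,(0,-120,133)),speed=80,f_stop=8);print(r,robot.current_tcp_pos())
if r: raise SystemExit
robot.move_gripper(0.2)
print(robot.current_gripper_width()*93,robot.current_finger_force(),robot.current_contact_force(),inv(p,robot.current_tcp_pos()))
b=cam("wrist")
robot.move_gripper(0.72);robot.sleep(.2)
print(robot.current_gripper_width()*93,robot.current_contact_force(),robot.current_t())
a=cam("wrist");pickle.dump((b,a),open("st1.pkl","wb"))
im=np.hstack([cv2.resize(x["img"],(400,300)) for x in(b,a)])
c=proj(a,W(p,(0,0,50)));print(c)
cv2.imwrite("pics/s1.png",np.hstack([cv2.resize(x["img"][60:210,60:260],(400,300),interpolation=cv2.INTER_CUBIC) for x in (b,a)]))
```

```text
False [ 598.0919772  -151.4143516   133.68597519]
25.79142120823017 29.92303105071187 [-1.05450647  5.04454623  4.15750819] [ 7.99377390e-02 -1.19118405e+02]
66.80154462896415 [-0.73843797  1.85469463 -2.25573131] 22.3667
[138.63677153 202.64414734]
```

Full squeeze reached (25.8 mm reading). Second stroke, then I'll check the pad.

Run:
```python
from m import *
robot.move_gripper(0.2);print(robot.current_gripper_width()*93)
robot.move_gripper(0.72);robot.sleep(.2)
s=cam("scene");w=cam("wrist");print(robot.current_t())
pickle.dump((s,w),open("st2.pkl","wb"))
b,a=pickle.load(open("st1.pkl","rb"))
print([proj(w,W(p,(0,y,50))) for y in (-20,0,4)],[proj(s,W(p,(0,y,50))) for y in(-20,-10,0,4)])
im=np.zeros((600,800,3),np.uint8)
im[:300,:400]=cv2.resize(s["img"][225:300,300:400],None,fx=4,fy=4,interpolation=cv2.INTER_CUBIC)
im[:300,400:]=cv2.resize(S["img"][225:300,300:400],None,fx=4,fy=4,interpolation=cv2.INTER_CUBIC)
for i,x in enumerate((a,w)): im[300:,400*i:400*i+400]=cv2.resize(x["img"][150:255,70:210],(400,300),interpolation=cv2.INTER_CUBIC)
cv2.imwrite("pics/s2.png",im)
```

```text
26.005828675359894
24.2917
[array([162.08603677, 202.94168813]), array([138.64606908, 202.95423976]), array([133.97669957, 202.95689689])] [array([348.44786732, 260.30601659]), array([344.68641347, 257.92339401]), array([340.98213654, 255.57678067]), array([339.51618771, 254.64806338])]
```

View pics/s2.png

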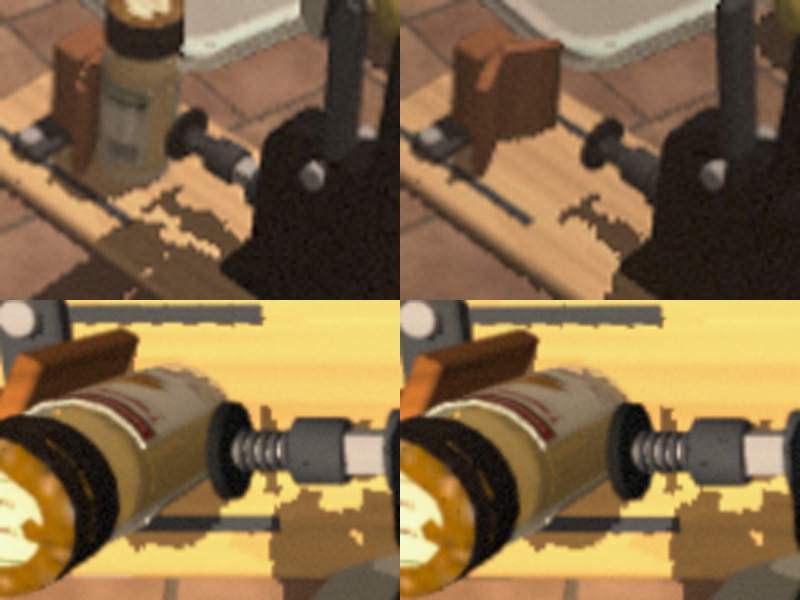

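The pad has advanced only 10 mm: its rim sits at the same place (230,450) in both bottom views, so the second stroke missed. I opened the fingers too little (67 mm, off-centre) and the trigger couldn't return fully. I'll open fully from now on and check each stroke by template matching.

```bash
cat >> m.py <<'E'
def shift(w0,w1):
    # spring+collar patch motion in px (wrist), 11.7 px = 10 mm
    t=w0["img"][178:230,146:192]; m=cv2.matchTemplate(w1["img"][176:232,110:205],t,cv2.TM_CCOEFF_NORMED)
    _,v,_,l=cv2.minMaxLoc(m); return l[0]-36,l[1]-2,round(v,3)
E
python3 - <<'E'
from m import *
s,w0=pickle.load(open("st2.pkl","rb"))
print("st1->2",shift(pickle.load(open("st1.pkl","rb"))[1],w0))
robot.move_gripper(1.0);robot.sleep(.4);wA=cam("wrist");print("opened",shift(w0,wA),robot.current_gripper_width()*93)
robot.move_gripper(0.2);wB=cam("wrist");print("squeezed",shift(w0,wB),robot.current_gripper_width()*93,inv(p,robot.current_tcp_pos()))
robot.move_gripper(1.0);robot.sleep(.4);wC=cam("wrist");print("returned",shift(w0,wC),robot.current_t())
pickle.dump((wA,wB,wC),open("st3.pkl","wb"))
E
```

```text
st1->2 (0, 0, 0.989)
opened (0, 0, 0.969) 93.18259030601588
squeezed (-10, 0, 0.833) 26.1207463501867 [ 8.59427050e-02 -1.19106048e+02]
returned (-11, 0, 0.825) 28.1
```

Two teeth (20 mm) are in. The remaining gap is about 4 mm, so the third squeeze presses roughly 6 mm. I'll squeeze and hold.

Run:
```python
from m import *
robot.move_gripper(0.2);robot.sleep(.3)
print(robot.current_gripper_width()*93,robot.current_finger_force(),robot.current_contact_force(),robot.current_t())
s=cam("scene");w=cam("wrist");wC=pickle.load(open("st3.pkl","rb"))[2]
im=np.zeros((600,800,3),np.uint8)
im[:300,:400]=cv2.resize(s["img"][205:280,300:400],None,fx=4,fy=4,interpolation=cv2.INTER_CUBIC)
for i,x in enumerate((wC,w)): im[300:,400*i:400*i+400]=cv2.resize(x["img"][150:255,70:210],(400,300),interpolation=cv2.INTER_CUBIC)
im[:300,400:]=cv2.resize(w["img"],(400,300))
cv2.imwrite("pics/s4.png",im)
```

```text
25.917549372390404 29.660295993089676 [-1.92682911  5.38787261  5.49762559] 29.4583
```

View pics/s4.png

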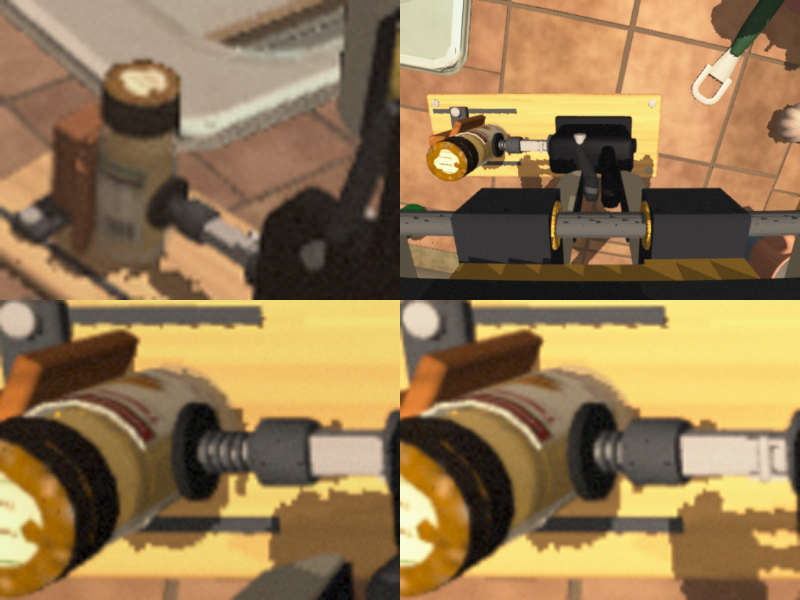

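The jar is upright in the V with the pad against it. The spring between pad and collar has shortened from about 45 to 25 view pixels, roughly 6 mm of compression, and the trigger is fully squeezed. Handing in.

```bash
python3 -c "
from bench import robot
print(robot.hand_in())"
```

```text
the job is handed in; nothing more can be done
None
```

The jar stands clamped upright in the V with the pad's spring squeezed by roughly 6 mm (estimated from the wrist picture). The gripper is still squeezing the trigger fully, and the job was handed in at about 30 s; it took four squeezes because the second missed its tooth, when I had not opened the fingers far enough for the trigger to return.

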